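# Prepare the deli scale for its calibration check

### The job

First take the service key out of its stand and push it fully home in the round port of the counter scale's console, and let go of it. Then pick up the larger of the two brass weights by its handle, lift it over the splash guard without touching the guard, and finish while still holding it steady and level about a centimetre above the middle of the weighing pan, long side lined up with the outline marked there. The scale is being zeroed, so nothing may touch the pan, and leave the other things on the counter where they are.

Things in the scene. Friction and masses are not known exactly. Their poses are not given: they have to be found in the camera images.
- key_head (a point): Service key, standing upright in its stand at the start: black flat grip 22 mm wide (x) by 10 mm thick (y) by 36 mm high, on a steel collar disc 22 mm across and 4 mm thick, below it a thin steel shaft 7 mm in diameter and 38 mm long with a tapered tip. Weighs about 30 g. This point is the middle of the grip, 18 mm above the collar's top and 60 mm above the tip; z points up along the shaft. Pinch the grip across its 10 mm (y).
- key_tip (a point): The lower tip of the service key's shaft, same axes as key_head. When the key is fully home the collar lies on the console's top and the tip is 38 mm below it.
- stand: Grey block 60 x 60 x 46 mm high, fixed to the counter, with one hole 10 mm wide and 42 mm deep in its middle that holds the key at the start. Origin: centre of the underside, z up.
- port (a point): Centre of the mouth of the round port, a hole 10 mm wide (mouth chamfered 2 mm) and 44 mm deep going straight down in the console's flat top, 95 mm above the counter; a dark square outline 34 mm wide surrounds it. The scale's axes: z up, +x from the console towards the pan. The console also has a 17 mm square socket, 170 mm along -y from the round port: not this one.
- scale: Counter scale, fixed: white base 300 (x) x 290 (y) mm, display console along its -x edge, 70 mm deep (x) and 95 mm high, pan behind it. Origin: centre of the underside, z up.
- pan_center (a point): Middle of the upper face of the weighing pan, 88 mm above the counter. The flat metal pan is 215 (x) by 290 (y) mm. Same axes as the scale, z up. A dark rectangular outline, 100 mm long along y and 56 mm along x, is marked round this point.
- pan: The weighing pan itself, 12 mm thick, fixed on the scale. Origin: centre of its underside.
- weight_center (a point): The larger brass weight (0.5 kg): block 84 mm long (x), 40 mm wide (y), 20 mm high, with a straight bar handle along x above it: bar 68 mm long, 12 mm wide (y), from 38 to 52 mm above the underside, carried by a post at each end. This point is half-way up, 26 mm above the underside; z up. Pinch the bar across its 12 mm (y); its middle is 19 mm above this point.
- small_weight_center (a point): The smaller brass weight (0.2 kg), same form, 54 x 28 mm, 42 mm high over all; point half-way up (21 mm). Stays where it is.
- guard: Splash guard, fixed: thin upright sheet-metal wall 360 mm long (x), 6 mm thick, 110 mm high, on a flat foot 50 mm wide (y), standing between the weights' side and the scale. Origin: centre of the underside, z up.
- bottle: Spray-cleaner bottle, 60 mm across, 170 mm high, upright. Origin: centre of the underside.
- cup: Steel cup, 72 mm across, 85 mm high. Origin: centre of the underside.
- label_roll: Roll of paper labels lying flat, 68 mm across, 30 mm high. Origin: centre of the underside.
- jar: Glass jar, 72 mm across, 100 mm high. Origin: centre of the underside.

How it is judged:
By the outcome, as a careful person would: the job done as asked, in the order asked, and still so for the second after the job is handed in, while the arm keeps its last pose, push and grip.
It also fails if it takes over 67 s, if anything falls off the work surface, if the arm or the gripper's body presses on something with over 40 N, if the wrist force passes 120 N, or if a joint passes its speed limit or range.

### The arm

A 6-joint arm with a two-finger parallel gripper is mounted at the origin on the work surface. World frame = base frame: x ahead of the robot, y to its left, z up, the work surface at z = 0. Lengths are in m, angles in rad, forces in N, time in s.
With the tool pointing down it reaches from about 0.35 to 0.975 m from the base axis. Payload 17.4 kg.
Tool frame: the origin (TCP) lies at the very end of the fingers, on their centre line; the grasp point (between the pads) lies 19 mm behind it (env.grip_depth is the distance from the TCP to the grasp point, in m); z points along the fingers, x is the direction in which the jaws open and shut, and the axes are right-handed (so a half turn about z gives the same grasp; the last joint's range is limited). The gripper opens to 85 mm and grips with 20 to 120 N. Pads are 22 mm wide; open, the fingers measure 114 mm over their backs; the gripper's body (76 mm by 85 mm) begins 54 mm behind the grasp point. The pads swing forward as they close: fully open they stand 13 mm farther back than shut.
Start: joints at [-1.349, 0.116, 1.442, -0, 1.584, -0.038], TCP at [0.173, -0.652, 0.231] pointing down, gripper open.
Joint ranges: [-2.83, 2.83], [-0.83, 2.19], [0.07, 2.5], [-1.14, 4.28], [0.01, 3], [-2.97, 2.97]. Speed limits (rad/s): [1.89, 1.89, 2.22, 3.14, 3.14, 3.14].

### API

Orientations are given as a 3x3 rotation matrix whose columns are the frame's x, y, z axes.
In Python, from plant import env gives the robot as it stands. The module is installed in compiled form; this text tells all that it offers.
- The arm moves only by the shell command python3 -m inch 'ROWS' [FORCE]. ROWS is text: rows parted by semicolons, each of 5 numbers parted by spaces: the shift along the tool's x, y, z in units of 60 cm (1.0 is 60 cm), then the turn about the tool's z in units of 180 degrees (1.0 is 180 degrees), then the opening, from -1 (shut) to 1 (fully open), so that 0 is half open. In form: x y z yaw grip; .... A call has exactly 8 rows; each row shifts and turns the commanded pose from where the row before left it, along the tool's axes as they then stand; what a row does not reach is not made up. A row lasts 1/12 s, in which the tool goes at most 41.7 mm and 7.16 degrees, less where a joint would pass 70% of its speed; a pose out of reach is approached as far as the arm can. A call with a number of a shift or a turn outside -1 to 1 is refused whole. A call with a gripper value outside its range is refused whole. The fingers move at their own pace and stop on an object; FORCE is the grip in N (left out, the last holds). Time passes only in rows, so rows that do not move let the fingers close, or fill a call up. It gives the time, the measured TCP pose, the force and the opening at its end, in the units of the state.
- env.get_obs(): the state, without advancing time (a new reading comes with each control period).
- env.camera(name): name is "scene" or "top" or "wrist"; returns a dict with "color" (480x640x3 uint8, blue, green, red), "z_map" (480x640 float32, m along the optical axis (not along the pixel's ray), 0 where there is no reading), "intrinsics" (3x3 intrinsics, pixels), "R" (3x3) and "t" (3): a world point X has camera coordinates R X + t; the wrist camera has in their place "mount" (4x4, takes a point from camera to tool coordinates, whose origin is the TCP and whose axes are the tool frame's). Camera axes: x right, y down, z forward; pixel columns grow to the right and rows downward; lengths in m; the calibration is good to about 2 mm. A picture is of the moment at which its call begins: read the wrist's pose just before it.
- env.sign_off(): hands the job in, once; it reports no verdict.
Trained networks look in a picture, given as the dict that the camera call returned (one of the last four; its "shot" number tells which), for a name from the list of things; names that differ only in an ending like _2 or _b are one class to them, and where a whole thing is asked for, a point or a joint stands for the part that bears it (a point fixed in the world has none). Each returns a list of dicts, best first, with "score" (0 to 1); they miss things now and then, are a little off and sometimes report something else, mostly with a low value. They report only what shows in the picture. A call takes as long as a camera call.
- env.search_frame(picture, label): "xy" ([column, row] as shares, 0 to 1, of the picture: columns of its width, rows of its height, amid what is visible of it).
The state is a dict: "clock": time; "q": joint angles; "qd": joint speeds; "effort": joint torques, N m; "tcp_pos": TCP position; "ee_rot": TCP orientation; "ft_force": force on the tool from outside, world axes, zero at the start; "wrist_torque": the same for the moment, N m; "opening": finger opening in m.
Only numpy, scipy, OpenCV 4.12 (cv2) and the standard library are available. Lean on these libraries where they do the work, as an engineer would, in place of code of your own. Each camera call takes 0.05 s, during which the arm holds its last target.

## Working session

There is one attempt and no reset: what is moved stays moved. The work goes in short steps, Python scripts to look and compute and a shell command to move; the robot and the scene stay as the last step left them, time stands still between calls to the robot, and variables do not carry over. Pictures are saved under pics/ and viewed, and the job is handed in when it is done.

```bash
mkdir -p pics; ls; cat > h.py <<'E'
import numpy as np, cv2
from plant import env
def save(p,n): cv2.imwrite('pics/'+n+'.png',p['color'])
def cam(name):
    o=env.get_obs(); p=env.camera(name)
    if name=='wrist':
        M=np.array(p['mount']); R=np.array(o['ee_rot']); t=np.array(o['tcp_pos'])
        p['Rwc']=R@M[:3,:3]; p['twc']=R@M[:3,3]+t
    else:
        R=np.array(p['R']); p['Rwc']=R.T; p['twc']=-R.T@np.array(p['t'])
    return p
def ray(p,u,v):
    d=np.linalg.inv(p['intrinsics'])@np.array([u,v,1.]); return p['Rwc']@d
def atz(p,u,v,z):
    d=ray(p,u,v); return p['twc']+d*(z-p['twc'][2])/d[2]
def pt(p,u,v):
    return p['twc']+ray(p,u,v)*p['z_map'][int(v),int(u)]
def cloud(p):
    v,u=np.mgrid[0:480,0:640]; d=np.linalg.inv(p['intrinsics'])@np.stack([u.ravel(),v.ravel(),np.ones(u.size)])
    X=(p['Rwc']@(d*p['z_map'].ravel())).T+p['twc']; X[p['z_map'].ravel()==0]=np.nan
    return X.reshape(480,640,3)
def proj(p,X):
    c=p['Rwc'].T@(np.array(X)-p['twc']); k=p['intrinsics']@c; return k[:2]/k[2]
E
python3 - <<'E'
from h import *
print(env.get_obs())
for n in ['scene','top','wrist']:
    p=cam(n); save(p,n+'0'); print(n,p['twc'],p['Rwc'][:,2],p['intrinsics'][0,0])
    for l in ['key_head','port','pan_center','weight_center','small_weight_center','guard','stand']:
        for r in env.search_frame(p,l)[:2]:
            u,v=r['xy'][0]*640,r['xy'][1]*480
            print(l,round(r['score'],2),int(u),int(v),pt(p,min(u,639),min(v,479)).round(3))
E
```

```text
pics
{'clock': 0.0, 'q': array([-1.34879973e+00,  1.16493074e-01,  1.44222896e+00,  3.52623006e-05,
        1.58399944e+00, -3.78081485e-02]), 'qd': array([ 1.39872984e-04,  4.22750093e-05,  8.21718363e-04,  3.23284423e-04,
       -9.20386646e-05, -6.99318731e-05]), 'effort': array([ 2.19056717e-03, -7.31975913e+01, -6.32491851e+01,  1.17506029e-04,
        6.30697832e-03, -8.79564845e-05]), 'tcp_pos': array([ 0.1733591 , -0.65217616,  0.23057994]), 'ee_rot': array([[ 2.56892166e-01, -9.66440050e-01, -2.14145630e-04],
       [-9.66439417e-01, -2.56892243e-01,  1.10887579e-03],
       [-1.12667432e-03, -7.79027252e-05, -9.99999362e-01]]), 'ft_force': array([ 0.50336954, -0.52480868,  0.08314342]), 'wrist_torque': array([ 0.01363406, -0.03746517, -0.00041557]), 'opening': 0.08509093479895283}
scene [1.02417631 0.5687781  1.30230376] [-0.33122344 -0.41274691 -0.84848749] 576.4130061799028
key_head 0.59 444 358 [0.54  0.413 0.089]
port 0.94 259 202 [ 0.614 -0.172  0.092]
port 0.42 370 343 [0.623 0.271 0.024]
pan_center 0.88 247 202 [ 0.64  -0.189  0.096]
weight_center 0.91 370 338 [0.625 0.27  0.054]
small_weight_center 0.73 422 307 [0.469 0.282 0.032]
guard 0.76 347 284 [0.575 0.13  0.047]
stand 0.95 440 367 [0.545 0.415 0.042]
top [0.41334726 0.00193821 1.75179177] [ 6.89187344e-02  8.84229021e-04 -9.97621885e-01] 545.662511687569
key_head 0.38 188 240 [0.527 0.407 0.084]
port 0.63 385 223 [ 0.589 -0.196  0.092]
pan_center 0.59 392 208 [ 0.636 -0.217  0.086]
weight_center 0.83 240 213 [0.618 0.257 0.041]
weight_center 0.71 197 286 [ 0.384  0.396 -0.005]
small_weight_center 0.68 233 262 [0.463 0.274 0.041]
small_weight_center 0.39 194 286 [0.386 0.397 0.023]
guard 0.7 281 229 [0.562 0.12  0.113]
guard 0.35 227 176 [0.742 0.306 0.008]
stand 0.81 193 242 [0.525 0.401 0.045]
stand 0.67 190 238 [0.534 0.401 0.082]
wrist [ 0.24724284 -0.63289774  0.37466924] [-0.28752724 -0.07629645 -0.95472873] 348.78807477178594
```

View pics/scene0.png

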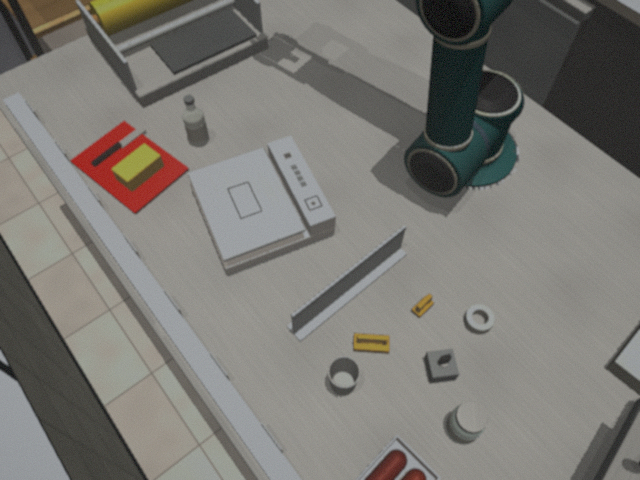

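View pics/top0.png

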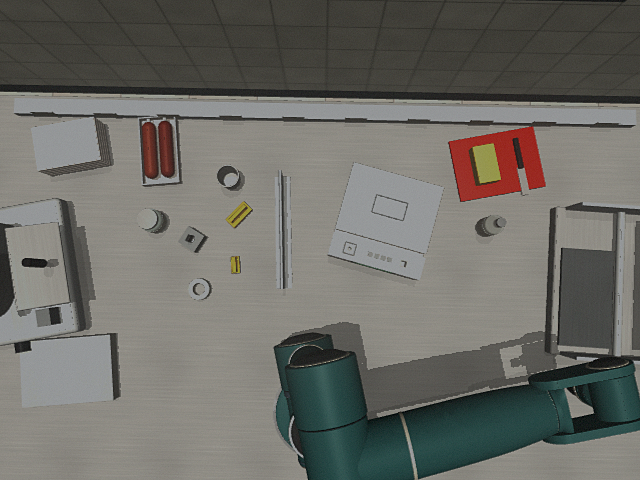

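The scene view shows the key in its stand at (440,362), the large weight at (371,342), the small weight at (423,304), the guard, and the port outline at (312,202). In the top view the port outline is at (349,248), the pan outline at (390,207) and the key at (193,238). The network's "port" hits are off, since they land mid-scale. Next I'll measure geometry from the images.

```bash
python3 - <<'E'
from h import *
p=cam('top'); s=cam('scene')
a=cv2.resize(p['color'][190:275,165:265],(800,680),interpolation=cv2.INTER_CUBIC)[:600]
cv2.imwrite('pics/top_w.png',a)
a=cv2.resize(p['color'][155:290,320:450],(577,600),interpolation=cv2.INTER_CUBIC)
cv2.imwrite('pics/top_s.png',a)
a=cv2.resize(s['color'][270:390,340:490],(750,600),interpolation=cv2.INTER_CUBIC)
cv2.imwrite('pics/sc_w.png',a)
# yellow weights
for q,n in((p,'top'),(s,'scene')):
    hsv=cv2.cvtColor(q['color'],cv2.COLOR_BGR2HSV); m=cv2.inRange(hsv,(15,120,60),(35,255,255))
    C=cloud(q); k,l,st,c=cv2.connectedComponentsWithStats(m)
    for i in range(1,k):
        if st[i,4]>40:
            X=C[l==i]; X=X[~np.isnan(X[:,0])]
            r=cv2.minAreaRect((X[:,:2]*1000).astype(np.float32)) if len(X) else None
            print(n,st[i,4],c[i].round(1),np.median(X,0).round(3),X[:,2].max().round(3),r)
# white scale top
C=cloud(p)
print('port est',atz(p,349,248,.095),'pan',atz(p,390,207,.088))
print('corners',[atz(p,u,v,.09).round(3) for u,v in((353,163),(443,186),(417,281),(328,257))])
print('z console',pt(p,349,255),'pan',pt(p,390,207),pt(p,390,180))
E
```

```text
top 675 [486.8 163.1] [ 0.789 -0.517  0.063] 0.076 ((789.2037353515625, -512.4371948242188), (119.54197692871094, 73.93872833251953), 11.193564414978027)
top 289 [238.1 214.2] [0.616 0.266 0.023] 0.062 ((618.5494995117188, 267.0677490234375), (41.1213264465332, 81.32581329345703), 47.2612190246582)
top 125 [234.9 264.4] [0.458 0.271 0.02 ] 0.05 ((459.551025390625, 273.56378173828125), (51.08787536621094, 27.376197814941406), 1.0646123886108398)
scene 1553 [125.3  10.5] [ 0.544 -0.98   0.144] 0.186 ((540.8077392578125, -1270.181640625), (249.00372314453125, 667.9214477539062), 9.301080703735352)
scene 1100 [135.9 164.6] [ 0.795 -0.502  0.064] 0.073 ((796.0008544921875, -530.6954956054688), (120.15923309326172, 120.73287200927734), 13.207777976989746)
scene 206 [422.9 305.1] [0.463 0.279 0.024] 0.051 ((459.55169677734375, 275.5652160644531), (50.05778503417969, 25.366025924682617), 5.548648357391357)
scene 494 [371.2 342.7] [0.624 0.272 0.024] 0.061 ((619.8866577148438, 268.69110107421875), (36.56804656982422, 80.45547485351562), 45.95328903198242)
port est [ 0.51234742 -0.08419039  0.095     ] pan [ 0.64116422 -0.20855579  0.088     ]
corners [array([ 0.775, -0.093,  0.09 ]), array([ 0.709, -0.371,  0.09 ]), array([ 0.416, -0.292,  0.09 ]), array([ 0.484, -0.021,  0.09 ])]
z console [ 0.49072455 -0.08415099  0.10178603] pan [ 0.64166152 -0.20901528  0.08436811] [ 0.72439688 -0.20739965  0.09080008]
```

View pics/top_w.png

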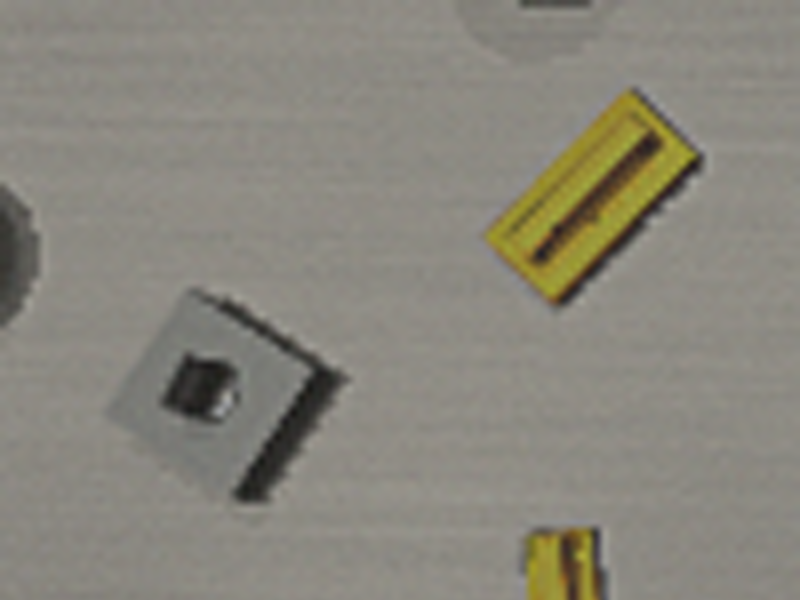

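View pics/top_s.png

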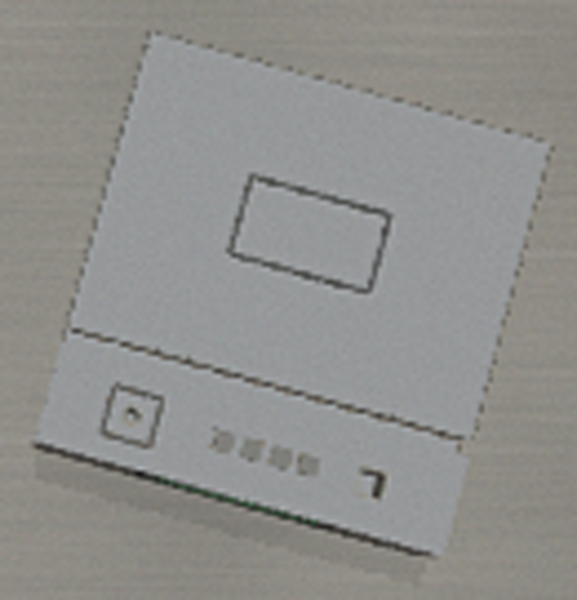

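View pics/sc_w.png

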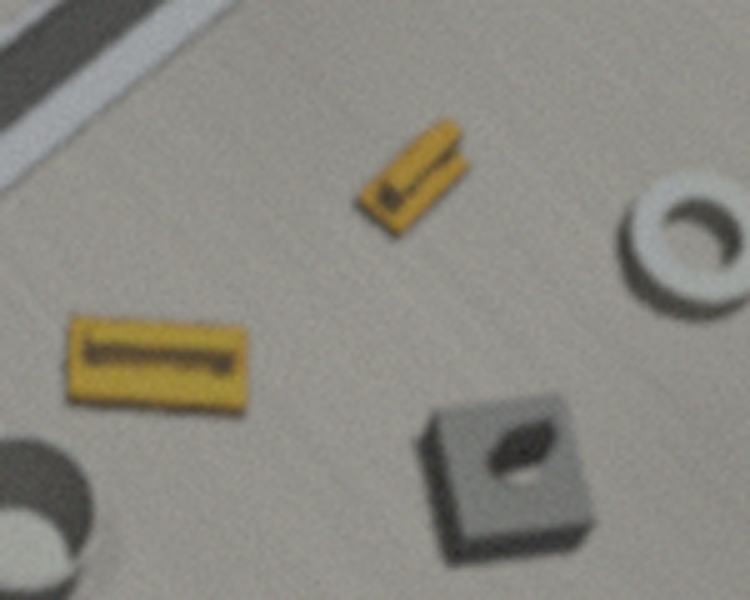

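The top view shows the stand centred near (191.5,239), the large weight's long axis at about 137°, and the scale at a yaw of about −14°. The round port sits inside the square outline at (349,248). Next is a planning helper, plus a height check along the route.

```bash
cat >> h.py <<'E'
def az(R): return np.degrees(np.arctan2(R[1,0],R[0,0]))
def plan(pos,a,way,step=0.040,dyaw=7.0):
    """way: list of (x,y,z,az_deg). prints world->tool rows"""
    pos=np.array(pos,float); rows=[]
    for w in way:
        tgt=np.array(w[:3],float); ta=w[3]
        n=int(max(np.ceil(np.linalg.norm(tgt-pos)/step-1e-6),np.ceil(abs(ta-a)/dyaw-1e-6),1))
        for i in range(n):
            left=n-i
            d=(tgt-pos)/left; da=(ta-a)/left
            c,s=np.cos(np.radians(a)),np.sin(np.radians(a))
            r=np.array([c*d[0]+s*d[1], s*d[0]-c*d[1], -d[2]])/0.6
            r=np.round(r,4); y=round(-da/180,4)
            rows.append((*r,y))
            pos=pos+np.array([c*r[0]+s*r[1], s*r[0]-c*r[1], -r[2]])*0.6; a-=y*180
        print('--',w,n)
    for i,r in enumerate(rows):
        if i%8==0: print()
        print(' '.join('%g'%x for x in r),end='; ')
    print(); print('end',pos.round(4),round(a,2),len(rows))
E
python3 - <<'E'
from h import *
p=cam('top'); C=cloud(p).reshape(-1,3)
for (x0,x1,y0,y1) in [(.1,.5,-.75,-.5),(.1,.5,-.5,-.35),(.35,.7,-.35,.0),(.4,.7,.05,.2),(.4,.7,.2,.35),(.4,.7,.35,.5)]:
    m=(C[:,0]>x0)&(C[:,0]<x1)&(C[:,1]>y0)&(C[:,1]<y1)&(C[:,2]<.6)
    print(x0,x1,y0,y1,np.percentile(C[m,2],[50,99.5]).round(3) if m.any() else None)
print('stand',atz(p,191.5,239,.046))
o=env.get_obs()
plan(o['tcp_pos'],az(o['ee_rot']),[(.19,-.62,.33,-75),(.48,-.33,.33,-40),(.50,.33,.30,37)])
E
```

```text
0.1 0.5 -0.75 -0.5 [0.007 0.577]
0.1 0.5 -0.5 -0.35 [0.004 0.599]
0.35 0.7 -0.35 0.0 [0.086 0.103]
0.4 0.7 0.05 0.2 [0.003 0.116]
0.4 0.7 0.2 0.35 [0.002 0.06 ]
0.4 0.7 0.35 0.5 [0.002 0.08 ]
stand [0.53443911 0.40730705 0.046     ]
-- (0.19, -0.62, 0.33, -75) 3
-- (0.48, -0.33, 0.33, -40) 11
-- (0.5, 0.33, 0.3, 37) 17

-0.015 -0.0135 -0.0548 -0.0002; -0.015 -0.0136 -0.0548 -0.0002; -0.015 -0.0136 -0.0548 -0.0003; -0.0311 -0.0538 -0 -0.0177; -0.028 -0.0555 -0 -0.0177; -0.0249 -0.0569 -0 -0.0177; -0.0217 -0.0582 -0 -0.0177; -0.0184 -0.0593 -0 -0.0177; 
-0.0151 -0.0603 -0 -0.0176; -0.0117 -0.061 -0 -0.0177; -0.0083 -0.0616 -0 -0.0176; -0.0049 -0.062 -0 -0.0177; -0.0015 -0.0621 -0 -0.0176; 0.0019 -0.0621 -0 -0.0177; -0.0401 -0.0508 0.0029 -0.0252; -0.0359 -0.0538 0.0029 -0.0252; 
-0.0316 -0.0565 0.0029 -0.0252; -0.027 -0.0588 0.0029 -0.0252; -0.0223 -0.0608 0.003 -0.0252; -0.0174 -0.0624 0.0029 -0.0251; -0.0124 -0.0635 0.003 -0.0252; -0.0074 -0.0643 0.0029 -0.0251; -0.0023 -0.0647 0.003 -0.0252; 0.0029 -0.0647 0.0029 -0.0251; 
0.008 -0.0643 0.003 -0.0252; 0.013 -0.0634 0.0029 -0.0251; 0.018 -0.0622 0.003 -0.0252; 0.0228 -0.0606 0.0029 -0.0251; 0.0275 -0.0586 0.003 -0.0252; 0.0321 -0.0562 0.0029 -0.0251; 0.0363 -0.0536 0.003 -0.0252; 
end [0.5  0.33 0.3 ] 37.0 31
```

```bash
python3 -m inch '-0.015 -0.0135 -0.055 0 1; -0.015 -0.0135 -0.055 0 1; -0.015 -0.0135 -0.055 0 1; -0.031 -0.054 0 -0.0177 1; -0.028 -0.0555 0 -0.0177 1; -0.025 -0.057 0 -0.0177 1; -0.0217 -0.058 0 -0.0177 1; -0.018 -0.059 0 -0.0177 1' 30
```

```text
clock: 2.02
tcp_pos: [0.3229, -0.4874, 0.3305]
ee_rot: [[0.514, -0.858, 0.0], [-0.858, -0.514, -0.0], [0.0, -0.0, -1.0]]
ft_force: [-0.2, -0.4, 0.2]
opening: 0.0855
```

```bash
python3 -m inch '-0.015 -0.06 0 -0.0177 1; -0.012 -0.061 0 -0.0177 1; -0.008 -0.0616 0 -0.0177 1; -0.005 -0.062 0 -0.0177 1; -0.0015 -0.062 0 -0.0177 1; 0.002 -0.062 0 -0.0177 1; -0.04 -0.051 0.003 -0.0252 1; -0.036 -0.054 0.003 -0.0252 1'
```

```text
clock: 2.68
tcp_pos: [0.4836, -0.2518, 0.3259]
ee_rot: [[0.859, -0.512, -0.001], [-0.512, -0.859, 0.001], [-0.001, -0.0, -1.0]]
ft_force: [1.2, 0.2, -0.0]
opening: 0.0854
```

```bash
python3 -m inch '-0.0316 -0.0565 0.003 -0.0252 1; -0.027 -0.059 0.003 -0.0252 1; -0.022 -0.061 0.003 -0.0252 1; -0.017 -0.0625 0.003 -0.0252 1; -0.0125 -0.0635 0.003 -0.0252 1; -0.0075 -0.064 0.003 -0.0252 1; -0.002 -0.065 0.003 -0.0252 1; 0.003 -0.065 0.003 -0.0252 1'
```

```text
clock: 3.35
tcp_pos: [0.4927, 0.0595, 0.3126]
ee_rot: [[0.995, 0.096, 0.001], [0.096, -0.995, 0.0], [0.001, 0.0, -1.0]]
ft_force: [1.4, -0.0, -0.7]
opening: 0.0855
```

```bash
python3 -m inch '0.008 -0.064 0.003 -0.0252 1; 0.013 -0.063 0.003 -0.0252 1; 0.018 -0.062 0.003 -0.0252 1; 0.023 -0.06 0.003 -0.0252 1; 0.0275 -0.0585 0.003 -0.0252 1; 0.032 -0.056 0.003 -0.0252 1; 0.036 -0.0535 0.003 -0.0252 1; 0 0 0 0 1'
```

```text
clock: 4.02
tcp_pos: [0.5008, 0.3334, 0.2982]
ee_rot: [[0.793, 0.61, -0.002], [0.61, -0.793, 0.0], [-0.001, -0.001, -1.0]]
ft_force: [-0.8, 0.1, -0.9]
opening: 0.0859
```

```bash
python3 - <<'E'
from h import *
o=env.get_obs(); print(o['clock'],o['tcp_pos'],az(o['ee_rot']),o['q'].round(2),o['qd'].round(3))
p=cam('wrist'); save(p,'wrist1'); np.savez('w1.npz',**{k:np.array(v) for k,v in p.items()})
for l in ['key_head','stand','weight_center','port']:
    for r in env.search_frame(p,l)[:2]: print(l,r['score'],np.array(r['xy'])*[640,480],pt(p,r['xy'][0]*639,r['xy'][1]*479))
E
```

```text
4.0167 [0.50077204 0.33335027 0.29823848] 37.55795764994406 [ 0.54 -0.05  1.51  0.    1.69 -0.11] [-0.073 -0.052  0.048 -0.024  0.026  0.032]
key_head 0.62 [390.016 165.312] [0.53059307 0.41174145 0.08723417]
stand 0.66 [375.616 159.312] [0.52222056 0.40901876 0.04759916]
stand 0.35 [116.928 465.984] [ 0.4991633  -0.09322191  0.09626792]
weight_center 0.89 [357.376 286.608] [0.60148743 0.28003409 0.05290955]
port 0.94 [115.52  466.608] [ 0.49840946 -0.0974666   0.09472755]
port 0.54 [250.304 349.296] [0.54771587 0.12841402 0.05405705]
```

View pics/wrist1.png

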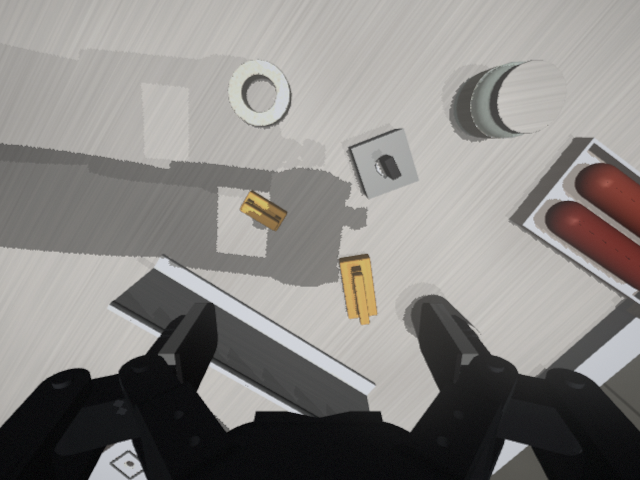

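The wrist view shows the key in its stand at (388,166), the large weight at (358,290), the small weight at (264,210) and the port outline at (128,463).

```bash
python3 - <<'E'
from h import *
d=np.load('w1.npz'); p={k:d[k] for k in d.files}
C=cloud(p)
roi=C[100:220,330:440].reshape(-1,3)
for z0,z1 in((.04,.055),(.06,.1),(.078,.1)):
    m=roi[(roi[:,2]>z0)&(roi[:,2]<z1)]
    print(z0,len(m),m.mean(0).round(4),cv2.minAreaRect((m[:,:2]*1000).astype(np.float32)))
cv2.imwrite('pics/w1k.png',cv2.resize(p['color'][115:215,335:435],(600,600),interpolation=cv2.INTER_CUBIC))
cv2.imwrite('pics/w1p.png',cv2.resize(p['color'][430:480,90:170],(800,500),interpolation=cv2.INTER_CUBIC))
print('port',atz(p,128.5,463,.095),pt(p,120,463),pt(p,128,463))
E
```

```text
0.04 2678 [0.5336 0.4114 0.047 ] ((535.1185302734375, 411.038818359375), (60.378395080566406, 60.226722717285156), 58.39353942871094)
0.06 316 [0.5333 0.4106 0.0827] ((534.8895874023438, 411.043212890625), (10.244016647338867, 22.007732391357422), 66.47118377685547)
0.078 251 [0.5342 0.4108 0.0862] ((534.9054565429688, 411.042236328125), (10.244128227233887, 21.971426010131836), 66.4207992553711)
port [ 0.50982374 -0.08261428  0.095     ] [ 0.5009444  -0.08814157  0.09586857] [ 0.50998633 -0.08894507  0.09068286]
```

View pics/w1k.png

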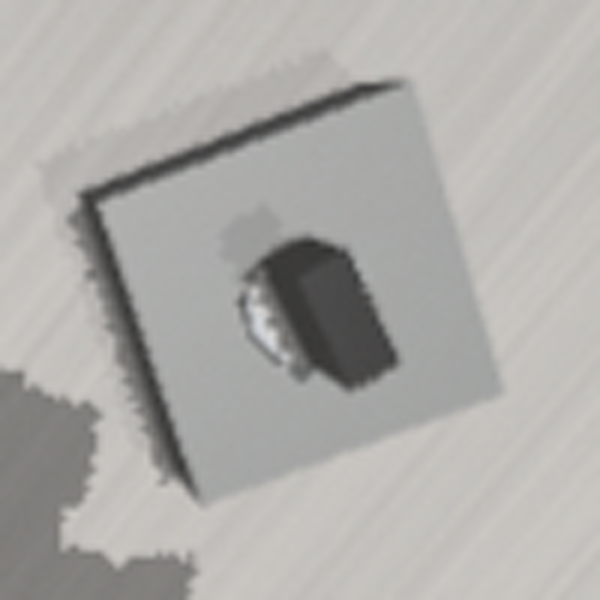

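View pics/w1p.png

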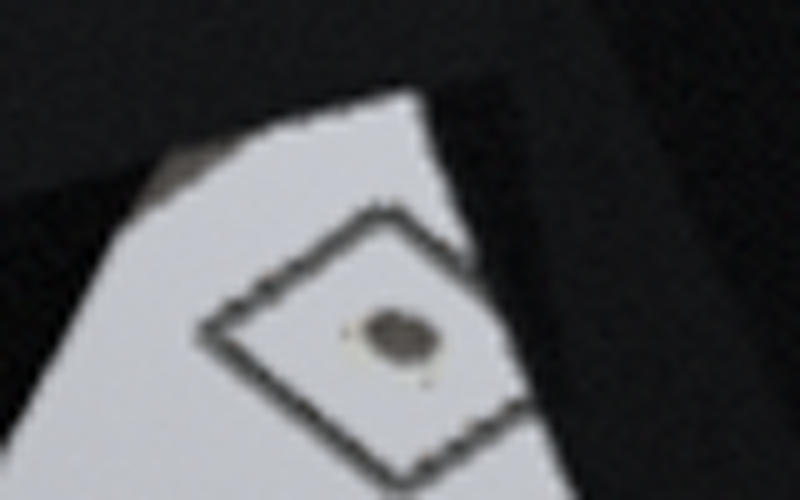

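Key grip: 10 mm axis at an azimuth of 66.4°, centre (0.535, 0.411), top at 0.086.

```bash
python3 - <<'E'
from h import *
o=env.get_obs()
plan(o['tcp_pos'],az(o['ee_rot']),[(.535,.411,.14,66.4)])
E
```

```text
-- (0.535, 0.411, 0.14, 66.4) 5

0.0256 -0.0156 0.0533 -0.0327; 0.0271 -0.0129 0.0533 -0.0327; 0.0283 -0.01 0.0534 -0.0327; 0.0291 -0.0071 0.0533 -0.0327; 0.0297 -0.0041 0.0534 -0.0328; 
end [0.535 0.411 0.14 ] 66.41 5
```

```bash
python3 -m inch '0.0256 -0.0156 0.0533 -0.0327 0.2; 0.0271 -0.0129 0.0533 -0.0327 0.2; 0.0283 -0.01 0.0533 -0.0327 0.2; 0.0291 -0.0071 0.0533 -0.0327 0.2; 0.0297 -0.0041 0.0533 -0.0327 0.2; 0 0 0 0 0.2; 0 0 0 0 0.2; 0 0 0 0 0.2'; python3 - <<'E'
from h import *
o=env.get_obs(); print(o['clock'],o['tcp_pos'],az(o['ee_rot']),o['qd'].round(3))
p=cam('wrist'); save(p,'wrist2')
C=cloud(p).reshape(-1,3)
m=C[(abs(C[:,0]-.535)<.03)&(abs(C[:,1]-.411)<.03)&(C[:,2]>.06)&(C[:,2]<.1)]
print(len(m),cv2.minAreaRect((m[:,:2]*1000).astype(np.float32)),m[:,2].max())
print(proj(p,[.535,.411,.086]))
E
```

```text
clock: 4.93
tcp_pos: [0.5353, 0.4111, 0.1415]
ee_rot: [[0.402, 0.916, 0.001], [0.916, -0.402, 0.001], [0.001, 0.001, -1.0]]
ft_force: [0.5, 0.5, 0.4]
opening: 0.0513
4.9333 [0.53534712 0.41109297 0.1415387 ] 66.2950884465037 [-0.001 -0.023 -0.012  0.001 -0.001 -0.003]
721 ((534.680908203125, 411.460693359375), (9.999242782592773, 21.923521041870117), 66.64706420898438) 0.08859550330643909
[317.35820075 261.08067562]
```

View pics/wrist2.png

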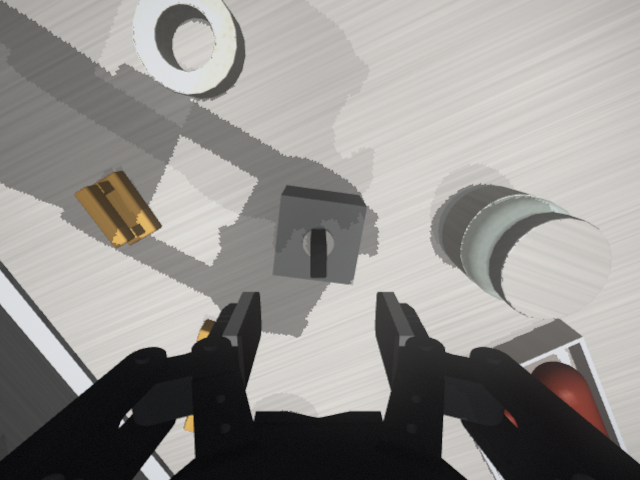

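The wrist view shows the key centred between the jaws at (318,252) and aligned with them. Descending to TCP z ≈ 0.056.

```bash
python3 -m inch '-0.0003 -0.001 0.04 -0.001 0.2; 0 0 0.04 0 0.2; 0 0 0.035 0 0.2; 0 0 0.017 0 0.2; 0 0 0.01 0 0.2; 0 0 0 0 0; 0 0 0 0 -1; 0 0 0 0 -1' 30;  python3 -m inch '0 0 0 0 -1; 0 0 0 0 -1; 0 0 0 0 -1; 0 0 0 0 -1; 0 0 -0.01 0 -1; 0 0 -0.02 0 -1; 0 0 -0.03 0 -1; 0 0 -0.04 0 -1'; python3 - <<'E'
from h import *
o=env.get_obs(); print(o['clock'],o['tcp_pos'],az(o['ee_rot']),o['opening'])
p=cam('wrist'); save(p,'wrist3')
E
```

```text
clock: 5.65
tcp_pos: [0.5348, 0.4123, 0.0565]
ee_rot: [[0.397, 0.918, 0.002], [0.918, -0.397, 0.001], [0.002, 0.001, -1.0]]
ft_force: [0.6, -0.3, 0.5]
opening: 0.0195
clock: 6.32
tcp_pos: [0.5336, 0.4116, 0.1149]
ee_rot: [[0.396, 0.918, -0.002], [0.918, -0.396, -0.001], [-0.002, -0.001, -1.0]]
ft_force: [0.1, 0.6, -0.6]
opening: 0.0097
6.3167 [0.53360925 0.41164313 0.11491391] 66.65468263738329 0.009685215939839665
```

View pics/wrist3.png

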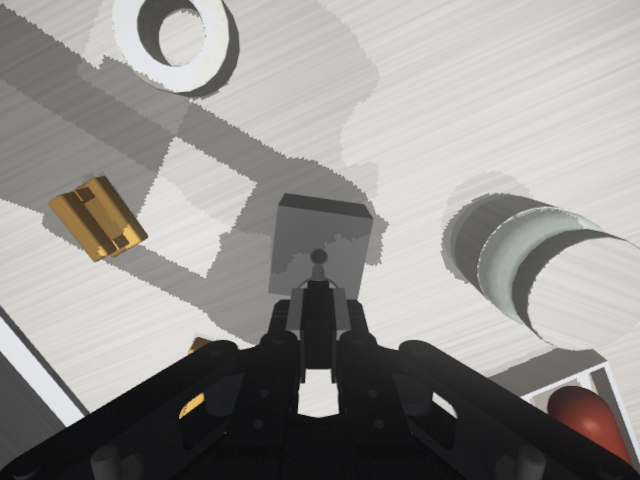

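The key is held with its shaft straight and clear of the stand; the tip is at (318,257). Carrying it over the guard to the port.

```bash
python3 - <<'E'
from h import *
o=env.get_obs()
plan(o['tcp_pos'],az(o['ee_rot']),[(.532,.38,.2,62),(.52,.1,.23,47),(.5105,-.083,.175,47)])
E
```

```text
-- (0.532, 0.38, 0.2, 62) 3
-- (0.52, 0.1, 0.23, 47) 8
-- (0.5105, -0.083, 0.175, 47) 5

-0.0174 0.0056 -0.0436 0.0086; -0.0173 0.006 -0.0436 0.0086; -0.0171 0.0065 -0.0435 0.0087; -0.0527 0.0252 -0.0063 0.0104; -0.0518 0.0269 -0.0062 0.0104; -0.0509 0.0286 -0.0063 0.0104; -0.05 0.0302 -0.0062 0.0104; -0.049 0.0318 -0.0063 0.0104; 
-0.0479 0.0334 -0.0062 0.0104; -0.0467 0.035 -0.0063 0.0105; -0.0456 0.0365 -0.0062 0.0104; -0.0468 0.0393 0.0183 0; -0.0468 0.0393 0.0183 0; -0.0468 0.0393 0.0184 0; -0.0467 0.0393 0.0183 0; -0.0468 0.0392 0.0184 0; 
end [ 0.5105 -0.083   0.175 ] 47.0 16
```

```bash
python3 -m inch '-0.0174 0.0056 -0.0436 0.0086 -1; -0.0173 0.006 -0.0436 0.0086 -1; -0.0171 0.0065 -0.0436 0.0086 -1; -0.0527 0.025 -0.006 0.0104 -1; -0.052 0.027 -0.006 0.0104 -1; -0.051 0.0286 -0.006 0.0104 -1; -0.05 0.03 -0.006 0.0104 -1; -0.049 0.032 -0.006 0.0104 -1'; python3 -m inch '-0.048 0.0334 -0.006 0.0104 -1; -0.047 0.035 -0.006 0.0104 -1; -0.0456 0.0365 -0.006 0.0104 -1; -0.0468 0.0393 0.018 0 -1; -0.0468 0.0393 0.018 0 -1; -0.0468 0.0393 0.018 0 -1; -0.0468 0.0393 0.018 0 -1; -0.0468 0.0393 0.018 0 -1';python3 -m inch '0 0 0 0 -1; 0 0 0 0 -1; 0 0 0 0 -1; 0 0 0 0 -1; 0 0 0 0 -1; 0 0 0 0 -1; 0 0 0 0 -1; 0 0 0 0 -1'; python3 - <<'E'
from h import *
o=env.get_obs(); print(o['clock'],o['tcp_pos'],az(o['ee_rot']),o['opening'],o['qd'].round(3))
p=cam('wrist'); save(p,'wrist4'); np.savez('w4.npz',**{k:np.array(v) for k,v in p.items()})
for l in ['port','key_tip','key_head']:
    for r in env.search_frame(p,l)[:2]: 
        u=np.array(r['xy'])*[640,480]; print(l,r['score'],u,atz(p,*u,.095),pt(p,*u))
a=cv2.resize(p['color'][150:350,220:420],(600,600),interpolation=cv2.INTER_CUBIC); cv2.imwrite('pics/w4c.png',a)
E
```

```text
clock: 7.03
tcp_pos: [0.5228, 0.2026, 0.2125]
ee_rot: [[0.608, 0.794, 0.001], [0.794, -0.608, 0.0], [0.001, 0.001, -1.0]]
ft_force: [0.7, 0.0, -1.0]
opening: 0.0096
clock: 7.7
tcp_pos: [0.5089, -0.086, 0.1688]
ee_rot: [[0.682, 0.732, 0.002], [0.732, -0.682, -0.0], [0.001, 0.001, -1.0]]
ft_force: [0.5, -0.3, 0.1]
opening: 0.0095
clock: 8.37
tcp_pos: [0.5093, -0.0838, 0.168]
ee_rot: [[0.681, 0.732, 0.0], [0.732, -0.681, 0.0], [0.0, 0.0, -1.0]]
ft_force: [0.0, -1.0, -0.3]
opening: 0.0098
8.3667 [ 0.50934844 -0.08375261  0.16802541] 47.085183228244645 0.009759305150914808 [-0.006  0.001  0.001  0.    -0.    -0.   ]
port 0.59 [259.2  297.12] [ 0.50594509 -0.1352702   0.095     ] [ 0.50575071 -0.13488534  0.09580628]
key_tip 0.98 [315.072 321.984] [ 0.54609654 -0.12043575  0.095     ] [ 0.50170669 -0.07790759  0.19904083]
key_tip 0.73 [402.304 326.304] [ 0.59051248 -0.07783023  0.095     ] [ 0.59480607 -0.07926954  0.08820577]
key_head 0.87 [316.672 316.32 ] [ 0.543595   -0.11656605  0.095     ] [ 0.50188226 -0.0772869   0.19548939]
```

View pics/wrist4.png

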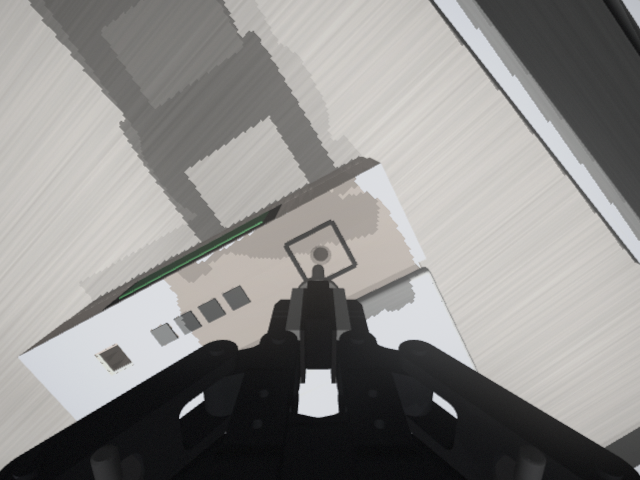

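View pics/w4c.png

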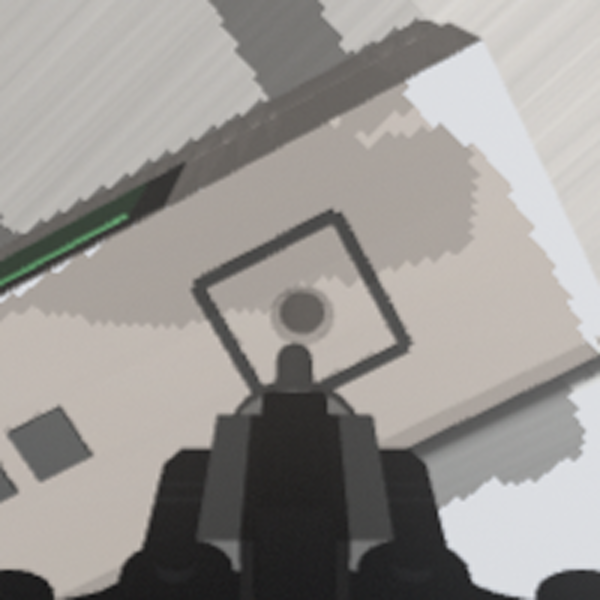

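The view shows the port mouth at (320.7,254.7), inside the square outline and nearly in line with the shaft tip at about (318,266). The network's port hit at (259,297) is wrong; the tip is at the pixel I read.

```bash
python3 - <<'E'
from h import *
d=np.load('w4.npz'); p={k:d[k] for k in d.files}
print('port',atz(p,320.7,254.7,.095))
for v in(265,267,269): print('tip',atz(p,318,v,.120))
t=[.50935,-.08375]
print('proj tip if under TCP',proj(p,[*t,.121]),'mouth',proj(p,[*t,.095]))
# outline corners
for c in((338,213),(198,287),(408,347)): print(atz(p,220+c[0]/3,150+c[1]/3,.095).round(4))
C=cloud(p); m=C[200:300,240:300].reshape(-1,3); print(np.nanmedian(m,0))
E
```

```text
port [ 0.51203754 -0.08348689  0.095     ]
tip [ 0.5089399  -0.08306907  0.12      ]
tip [ 0.50986391 -0.08392944  0.12      ]
tip [ 0.51079133 -0.08479297  0.12      ]
proj tip if under TCP [317.62824859 266.84279519] mouth [317.62577044 252.13827045]
[ 0.5005 -0.0624  0.095 ]
[ 0.492  -0.0958  0.095 ]
[ 0.5337 -0.0716  0.095 ]
[ 0.48641373 -0.10915142  0.09562307]
```

```bash
python3 -m inch '0.0034 0.0032 0.01 0 -1; 0 0 0.0133 0 -1; 0 0 0.0133 0 -1; 0 0 0.0133 0 -1; 0 0 0.01 0 -1; 0 0 0.01 0 -1; 0 0 0 0 -1; 0 0 0 0 -1'; python3 - <<'E'
from h import *
o=env.get_obs(); print(o['clock'],o['tcp_pos'],az(o['ee_rot']),o['opening'],o['ft_force'],o['wrist_torque'])
p=cam('wrist'); a=cv2.resize(p['color'][150:350,220:420],(600,600),interpolation=cv2.INTER_CUBIC); cv2.imwrite('pics/w5c.png',a)
E
```

```text
clock: 9.23
tcp_pos: [0.5119, -0.0841, 0.1256]
ee_rot: [[0.682, 0.732, -0.001], [0.732, -0.682, 0.0], [-0.0, -0.0, -1.0]]
ft_force: [-0.3, -0.5, -0.5]
opening: 0.0098
9.2333 [ 0.51192621 -0.0840768   0.12564961] 47.034081608729096 0.009787507103048994 [-0.29524465 -0.48790442 -0.49824371] [0.05125222 0.00606667 0.02487421]
```

View pics/w5c.png

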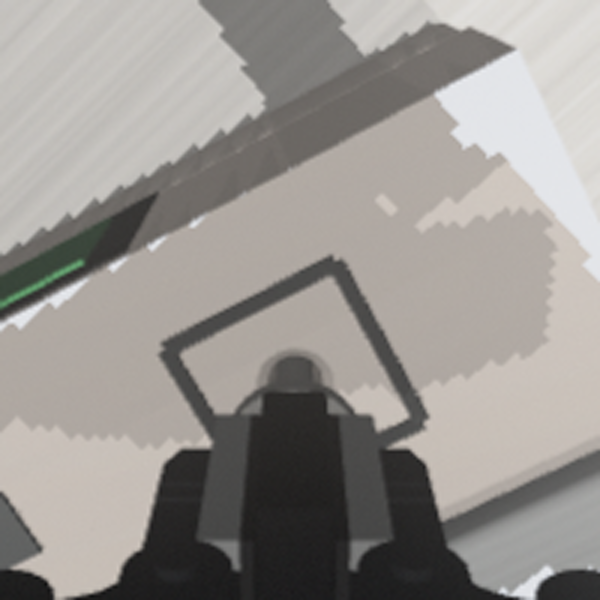

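The shaft has entered the port, centred at about (295,370) in the crop, with no contact force. Pushing it home.

```bash
python3 -m inch '0 0 0.008 0 -1; 0 0 0.008 0 -1; 0 0 0.008 0 -1; 0 0 0.006 0 -1; 0 0 0.004 0 -1; 0 0 0 0 -1; 0 0 0 0 -1; 0 0 0 0 -1'; python3 - <<'E'
from h import *
o=env.get_obs(); print(o['tcp_pos'],o['opening'],o['ft_force'])
E
```

```text
clock: 9.95
tcp_pos: [0.512, -0.0841, 0.1054]
ee_rot: [[0.682, 0.732, -0.0], [0.732, -0.682, 0.0], [-0.0, -0.0, -1.0]]
ft_force: [-0.7, -0.5, -0.6]
opening: 0.009
[ 0.51203924 -0.08408167  0.10543551] 0.008968445497563315 [-0.66550879 -0.52837637 -0.64023   ]
```

```bash
python3 -m inch '0 0 0.002 0 -1; 0 0 0.002 0 -1; 0 0 0.001 0 -1; 0 0 0 0 -1; 0 0 0 0 -1; 0 0 0 0 -1; 0 0 0 0 -1; 0 0 0 0 -1'; python3 - <<'E'
from h import *
o=env.get_obs(); print(o['tcp_pos'],o['opening'],o['ft_force'])
p=cam('wrist'); a=cv2.resize(p['color'][150:350,220:420],(600,600),interpolation=cv2.INTER_CUBIC); cv2.imwrite('pics/w6c.png',a)
E
```

```text
clock: 10.62
tcp_pos: [0.5124, -0.0842, 0.1051]
ee_rot: [[0.682, 0.732, 0.001], [0.732, -0.682, -0.001], [0.001, 0.001, -1.0]]
ft_force: [-13.5, 1.8, 26.2]
opening: 0.0095
[ 0.5123516  -0.08424678  0.10507895] 0.009490204132811103 [-13.4758588    1.76695542  26.23331904]
```

View pics/w6c.png

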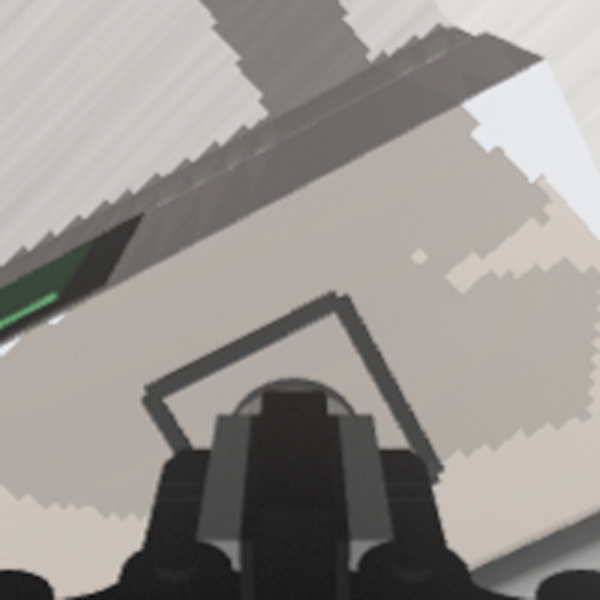

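The collar is flush on the console and the contact force is 26 N. Releasing.

```bash
python3 -m inch '0 0 -0.002 0 -1; 0 0 0 0 0; 0 0 0 0 0.2; 0 0 0 0 0.2; 0 0 0 0 0.2; 0 0 0 0 0.2; 0 0 -0.02 0 0.2; 0 0 -0.05 0 0.2'; python3 -m inch '0 0 -0.06 0 0.2; 0 0 -0.06 0 0.2; 0 0 -0.02 0 0.2; 0 0 0 0 0.2; 0 0 0 0 0.2; 0 0 0 0 0.2; 0 0 0 0 0.2; 0 0 0 0 0.2'; python3 - <<'E'
from h import *
o=env.get_obs(); print(o['clock'],o['tcp_pos'],o['opening'],o['ft_force'])
p=cam('wrist'); save(p,'wrist7')
C=cloud(p).reshape(-1,3); m=C[(np.hypot(C[:,0]-.512,C[:,1]+.084)<.03)]
k=m[(m[:,2]>.11)&(m[:,2]<.16)]; print(len(k),cv2.minAreaRect((k[:,:2]*1000).astype(np.float32)),np.percentile(k[:,2],[5,50,95]).round(4),'console',np.median(m[m[:,2]<.105][:,2]))
s=cam('scene'); save(s,'scene7'); t=cam('top'); save(t,'top7')
cv2.imwrite('pics/s7c.png',cv2.resize(s['color'][170:240,270:350],(640,560),interpolation=cv2.INTER_CUBIC))
print('now plan to weight');plan(o['tcp_pos'],az(o['ee_rot']),[(.55,.06,.24,47),(.615,.245,.24,47)])
E
```

```text
clock: 11.33
tcp_pos: [0.5105, -0.0837, 0.1432]
ee_rot: [[0.682, 0.732, -0.006], [0.732, -0.682, 0.001], [-0.003, -0.005, -1.0]]
ft_force: [-0.2, 0.1, -1.0]
opening: 0.051
clock: 12.0
tcp_pos: [0.5117, -0.084, 0.2285]
ee_rot: [[0.682, 0.732, -0.002], [0.732, -0.682, 0.0], [-0.001, -0.002, -1.0]]
ft_force: [-0.5, 0.5, 0.3]
opening: 0.0516
12.0 [ 0.51168997 -0.0840187   0.22852573] 0.051601511916014295 [-0.46552978  0.52454453  0.32135692]
513 ((512.5415649414062, -84.05550384521484), (9.755173683166504, 21.722341537475586), 47.67466354370117) [0.1158 0.1356 0.1368] console 0.09604330915970827
now plan to weight
-- (0.55, 0.06, 0.24, 47) 4
-- (0.615, 0.245, 0.24, 47) 5

0.0548 -0.0292 -0.0048 0; 0.0548 -0.0292 -0.0048 0.0001; 0.0548 -0.0293 -0.0048 0; 0.0547 -0.0292 -0.0047 0.0001; 0.0599 -0.0262 -0 -0; 0.0599 -0.0262 -0 -0; 0.0599 -0.0262 -0 -0; 0.0599 -0.0262 -0 -0; 
0.0598 -0.0263 -0 -0; 
end [0.615 0.245 0.24 ] 47.0 9
```

View pics/wrist7.png

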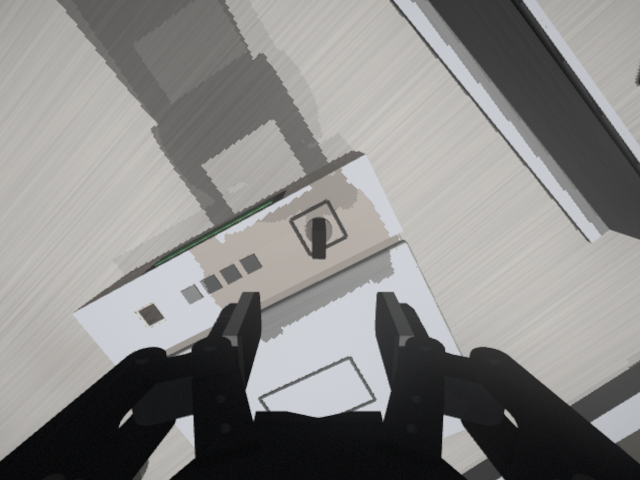

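View pics/s7c.png

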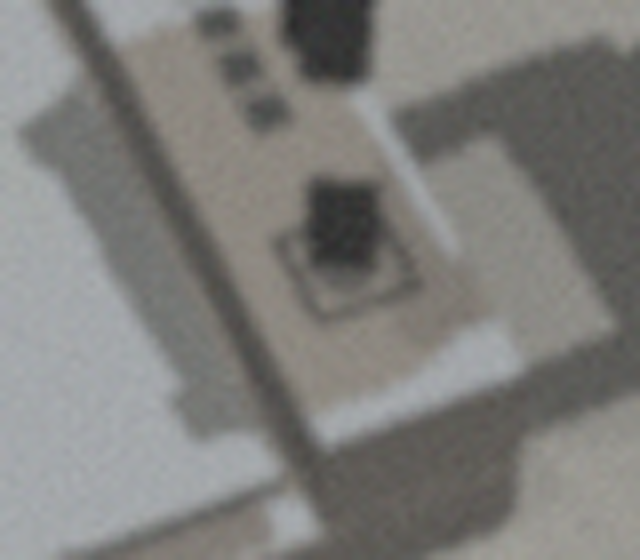

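The key stands upright in the port at (318,235) in the wrist view. Its top is 40 mm above the console, which matches grip plus collar, so it is fully home. On to the larger weight.

```bash
python3 -m inch '0.0548 -0.0292 -0.005 0 0.2; 0.0548 -0.0292 -0.005 0 0.2; 0.0548 -0.0292 -0.005 0 0.2; 0.0548 -0.0292 -0.005 0 0.2; 0.06 -0.026 0 0 0.2; 0.06 -0.026 0 0 0.2; 0.06 -0.026 0 0 0.2; 0.06 -0.026 0 0 0.2'; python3 -m inch '0.06 -0.026 0 0 0.2; 0.025 -0.01 0.02 0 0.2; 0 0 0.03 0 0.2; 0 0 0 0 0.2; 0 0 0 0 0.2; 0 0 0 0 0.2; 0 0 0 0 0.2; 0 0 0 0 0.2'; python3 - <<'E'
from h import *
o=env.get_obs(); print(o['clock'],o['tcp_pos'],az(o['ee_rot']),o['opening'],o['qd'].round(3))
p=cam('wrist'); save(p,'wrist8')
C=cloud(p).reshape(-1,3); m=C[np.hypot(C[:,0]-.619,C[:,1]-.268)<.055]
for a,b in((.035,.065),(.047,.065),(.01,.065),(.012,.027)):
    k=m[(m[:,2]>a)&(m[:,2]<b)]; print(a,len(k),cv2.minAreaRect((k[:,:2]*1000).astype(np.float32)),np.percentile(k[:,2],[5,50,95]).round(4))
E
```

```text
clock: 12.82
tcp_pos: [0.6031, 0.2099, 0.2415]
ee_rot: [[0.681, 0.732, -0.0], [0.732, -0.681, -0.0], [-0.0, -0.0, -1.0]]
ft_force: [0.8, -1.1, 0.0]
opening: 0.051
clock: 13.48
tcp_pos: [0.6221, 0.2594, 0.2131]
ee_rot: [[0.682, 0.731, 0.002], [0.731, -0.682, 0.001], [0.001, 0.001, -1.0]]
ft_force: [-0.8, 0.0, -0.4]
opening: 0.0512
13.4833 [0.62208487 0.25935592 0.21311655] 46.99054281348714 0.05115858176686645 [ 0.001  0.003  0.003  0.    -0.003 -0.001]
0.035 1014 ((618.1689453125, 268.28314208984375), (11.71376895904541, 68.0037841796875), 47.11151123046875) [0.0509 0.0527 0.0539]
0.047 996 ((618.1807861328125, 268.2178039550781), (11.400991439819336, 67.86712646484375), 47.456207275390625) [0.0512 0.0527 0.0539]
0.01 3497 ((618.3120727539062, 268.32135009765625), (40.051544189453125, 83.59078979492188), 46.95882034301758) [0.0195 0.0212 0.0534]
0.012 2470 ((618.3120727539062, 268.32135009765625), (40.051544189453125, 83.59078979492188), 46.95882034301758) [0.0193 0.0207 0.022 ]
```

View pics/wrist8.png

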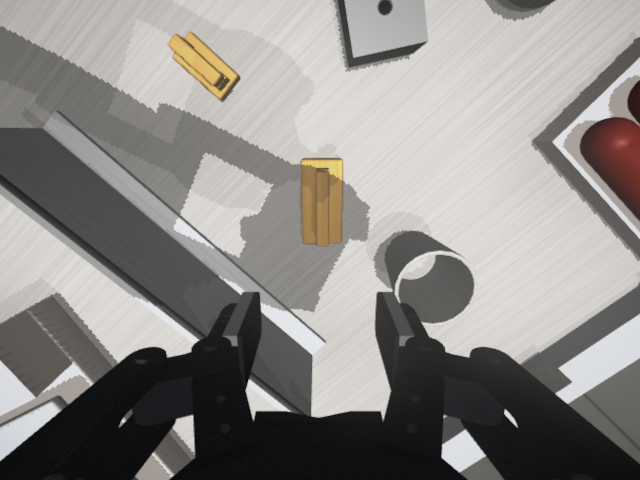

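The wrist view shows the weight at (322,201), aligned with the jaws. The cup at (432,275) and the guard wall are nearby, so I'll check clearances for the descent.

```bash
python3 - <<'E'
from h import *
p=cam('wrist'); C=cloud(p); F=C.reshape(-1,3)
t=cam('top'); T=cloud(t).reshape(-1,3); s=cam('scene'); S=cloud(s).reshape(-1,3)
for n,A in(('w',F),('t',T),('s',S)):
    m=A[(A[:,0]>.65)&(A[:,0]<.80)&(A[:,1]>.2)&(A[:,1]<.36)&(A[:,2]>.078)&(A[:,2]<.092)]
    if len(m)>5: print(n,'cup',len(m),cv2.minEnclosingCircle((m[:,:2]*1000).astype(np.float32)))
    m=A[(A[:,0]>.35)&(A[:,0]<.80)&(A[:,1]>.05)&(A[:,1]<.19)&(A[:,2]>.100)&(A[:,2]<.118)]
    if len(m)>5:
        print(n,'guard',len(m),cv2.minAreaRect((m[:,:2]*1000).astype(np.float32)),m[:,2].max())
o=env.get_obs(); a=np.radians(47); X=np.array([np.cos(a),np.sin(a)]); 
plan(o['tcp_pos'],az(o['ee_rot']),[(.6182,.2683,.10,47),(.6182,.2683,.028,47)])
E
```

```text
w cup 1499 ((729.6282348632812, 297.0002136230469), 36.15546417236328)
w guard 4805 ((586.1336059570312, 127.5396728515625), (308.9973449707031, 10.13809585571289), 2.336378574371338) 0.11305409697173688
t guard 383 ((566.8533935546875, 123.99063110351562), (359.0650634765625, 10.558479309082031), 2.2274417877197266) 0.1179238394069635
s cup 237 ((728.2649536132812, 295.4820251464844), 36.67360305786133)
s guard 400 ((641.2528076171875, 128.08676147460938), (208.20831298828125, 12.179417610168457), 2.420771360397339) 0.11796250486602089
-- (0.6182, 0.2683, 0.1, 47) 3
-- (0.6182, 0.2683, 0.028, 47) 2

0.0021 -0.0048 0.0624 0; 0.0021 -0.0048 0.0623 0; 0.0021 -0.0047 0.0624 0.0001; 0 -0 0.06 -0; 0 -0 0.06 -0; 
end [0.6182 0.2683 0.028 ] 47.0 5
```

```bash
python3 -m inch '0.002 -0.0048 0.062 0 0; 0.002 -0.0048 0.062 0 0; 0.002 -0.0048 0.062 0 0; 0 0 0.05 0 0; 0 0 0.04 0 0; 0 0 0.02 0 0; 0 0 0.01 0 0; 0 0 0 0 0' 60; python3 - <<'E'
from h import *
o=env.get_obs(); print(o['tcp_pos'],az(o['ee_rot']),o['opening'],o['ft_force'])
E
```

```text
clock: 14.35
tcp_pos: [0.6179, 0.2683, 0.0278]
ee_rot: [[0.682, 0.732, -0.001], [0.732, -0.682, -0.0], [-0.001, -0.0, -1.0]]
ft_force: [-0.1, 0.1, -0.3]
opening: 0.043
[0.61790643 0.26828473 0.02776117] 47.02842251862284 0.04298133342099749 [-0.09411704  0.05160761 -0.27183497]
```

```bash
python3 -m inch '0 0 0 0 -1; 0 0 0 0 -1; 0 0 0 0 -1; 0 0 0 0 -1; 0 0 0 0 -1; 0 0 0 0 -1; 0 0 -0.01 0 -1; 0 0 -0.02 0 -1' 60; python3 -m inch '0 0 -0.04 0 -1; 0 0 -0.05 0 -1; 0 0 -0.05 0 -1; 0 0 -0.05 0 -1; 0 0 -0.05 0 -1; 0 0 -0.04 0 -1; 0 0 -0.02 0 -1; 0 0 0 0 -1';  python3 - <<'E'
from h import *
o=env.get_obs(); print(o['clock'],o['tcp_pos'],az(o['ee_rot']),o['opening'],o['ft_force'],o['wrist_torque'])
p=cam('wrist'); save(p,'wrist9'); s=cam('scene'); save(s,'scene9')
plan(o['tcp_pos'],az(o['ee_rot']),[(.635,.13,.228,16),(.6412,-.2085,.20,-14.3)],step=.03)
E
```

```text
clock: 15.02
tcp_pos: [0.6173, 0.2681, 0.0456]
ee_rot: [[0.682, 0.732, -0.002], [0.732, -0.682, -0.001], [-0.002, -0.001, -1.0]]
ft_force: [-0.0, -0.2, -6.8]
opening: 0.0104
clock: 15.68
tcp_pos: [0.6186, 0.2687, 0.2301]
ee_rot: [[0.682, 0.732, 0.005], [0.732, -0.682, 0.002], [0.004, 0.002, -1.0]]
ft_force: [0.5, -0.3, -4.8]
opening: 0.011
15.6833 [0.61861725 0.26867101 0.23014286] 47.03579566478595 0.01103163640388922 [ 0.49354734 -0.29977577 -4.80683747] [-0.05570073 -0.05978763  0.00334441]
-- (0.635, 0.13, 0.228, 16) 5
-- (0.6412, -0.2085, 0.2, -14.3) 12

-0.0301 0.0355 0.0007 0.0345; -0.0261 0.0385 0.0007 0.0345; -0.0218 0.0412 0.0007 0.0345; -0.0172 0.0432 0.0007 0.0345; -0.0123 0.0449 0.0008 0.0344; -0.0121 0.0454 0.0039 0.014; -0.0101 0.0459 0.0039 0.014; -0.0081 0.0463 0.0039 0.014; 
-0.0061 0.0466 0.0039 0.014; -0.004 0.0469 0.0039 0.014; -0.0019 0.047 0.0039 0.0141; 0.0001 0.047 0.0039 0.014; 0.0022 0.047 0.0039 0.0141; 0.0043 0.0468 0.0039 0.014; 0.0064 0.0466 0.0038 0.0141; 0.0084 0.0463 0.0039 0.014; 
0.0104 0.0459 0.0038 0.0141; 
end [ 0.6412 -0.2085  0.2   ] -14.31 17
```

View pics/wrist9.png

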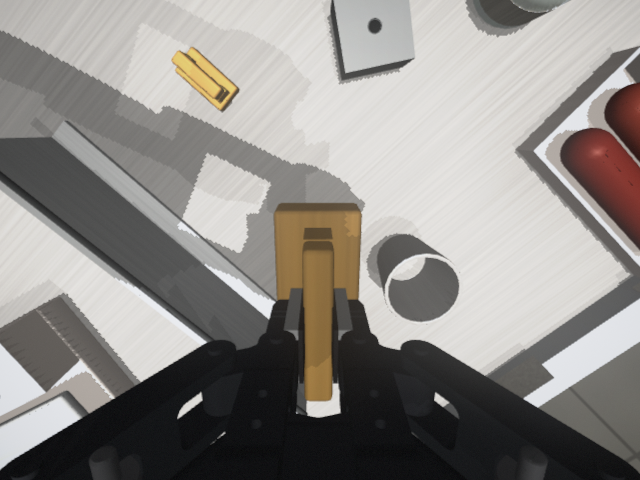

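View pics/scene9.png

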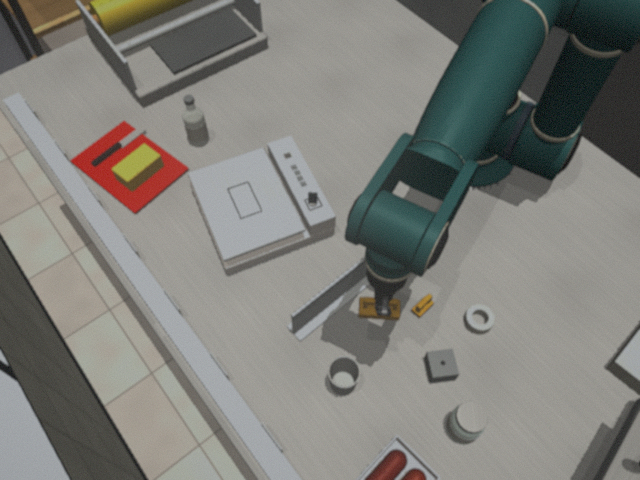

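The weight is held level by its handle and the counter is otherwise undisturbed; the scene view shows the key in the port at (312,198). Next I'll measure the pan outline from all the views I have.

```bash
python3 - <<'E'
from h import *
def rect(n,p,box,z):
    g=cv2.cvtColor(p['color'],cv2.COLOR_BGR2GRAY); x0,y0,x1,y1=box; sub=g[y0:y1,x0:x1]
    big=cv2.resize(sub,None,fx=6,fy=6,interpolation=cv2.INTER_CUBIC)
    bg=cv2.medianBlur(big,101)
    m=((bg.astype(int)-big)>25).astype(np.uint8)
    k,l,st,c=cv2.connectedComponentsWithStats(m); i=1+np.argmax(st[1:,4])
    v,u=np.nonzero(l==i); P=np.array([atz(p,x0+(a+.5)/6-.5,y0+(b+.5)/6-.5,z)[:2] for a,b in zip(u[::5],v[::5])])*1000
    print(n,st[i],cv2.minAreaRect(P.astype(np.float32)))
t=cam('top'); s=cam('scene')
rect('top',t,(362,185,420,228),.088)
rect('scene',s,(218,172,272,226),.088)
# wrist7 corners
w=cam('wrist'); M=np.array(w['mount']); R=np.array([[.682,.732,-.002],[.732,-.682,0],[-.001,-.002,-1]]); tt=np.array([.51169,-.08402,.22853])
p=dict(intrinsics=w['intrinsics'],Rwc=R@M[:3,:3],twc=R@M[:3,3]+tt)
for c in((350,358),(375,400),(261,399)): print(atz(p,*c,.088).round(4))
print('port w7',atz(p,318.5,226.5,.095))
E
```

```text
top [  53   54  227  164 5577] ((640.2089233398438, -206.281005859375), (105.85779571533203, 62.170127868652344), 74.84527587890625)
scene [  55   57  210  228 6391] ((638.9183959960938, -207.57730102539062), (106.237060546875, 61.61821365356445), 75.54688262939453)
[ 0.6278 -0.1505  0.088 ]
[ 0.6814 -0.1647  0.088 ]
[ 0.6032 -0.2467  0.088 ]
port w7 [ 0.51110547 -0.08275471  0.095     ]
```

```bash
python3 - <<'E'
from h import *
o=env.get_obs(); print(o['tcp_pos'])
plan(o['tcp_pos'],az(o['ee_rot']),[(.635,.13,.228,16),(.6415,-.2062,.19,-14.5)],step=.03)
E
```

```text
[0.61749389 0.26817386 0.22394924]
-- (0.635, 0.13, 0.228, 16) 5
-- (0.6415, -0.2062, 0.19, -14.5) 12

-0.0297 0.0357 -0.0014 0.0345; -0.0257 0.0387 -0.0013 0.0345; -0.0214 0.0412 -0.0014 0.0345; -0.0168 0.0433 -0.0013 0.0345; -0.012 0.0448 -0.0014 0.0344; -0.012 0.0451 0.0053 0.0141; -0.01 0.0456 0.0053 0.0141; -0.008 0.046 0.0053 0.0141; 
-0.0059 0.0463 0.0053 0.0141; -0.0039 0.0466 0.0053 0.0141; -0.0018 0.0467 0.0053 0.0141; 0.0003 0.0467 0.0053 0.0141; 0.0024 0.0466 0.0053 0.0142; 0.0044 0.0465 0.0052 0.0141; 0.0065 0.0463 0.0053 0.0142; 0.0085 0.0459 0.0052 0.0141; 
0.0106 0.0455 0.0053 0.0142; 
end [ 0.6415 -0.2062  0.19  ] -14.51 17
```

```bash
python3 -m inch '-0.0297 0.0357 -0.0014 0.0345 -1; -0.0257 0.0387 -0.0014 0.0345 -1; -0.0214 0.0412 -0.0014 0.0345 -1; -0.0168 0.0433 -0.0014 0.0345 -1; -0.012 0.0448 -0.0014 0.0345 -1; -0.012 0.0451 0.005 0.0141 -1; -0.01 0.0456 0.005 0.0141 -1; -0.008 0.046 0.005 0.0141 -1'; python3 -m inch '-0.006 0.0463 0.0053 0.0141 -1; -0.004 0.0466 0.0053 0.0141 -1; -0.002 0.0467 0.0053 0.0141 -1; 0 0.0467 0.0053 0.0141 -1; 0.0024 0.0466 0.0053 0.0141 -1; 0.0044 0.0465 0.0053 0.0141 -1; 0.0065 0.0463 0.0053 0.0141 -1; 0.0085 0.046 0.0053 0.0141 -1'; python3 -m inch '0.0106 0.0455 0.0053 0.0141 -1; 0 0 0 0 -1; 0 0 0 0 -1; 0 0 0 0 -1; 0 0 0 0 -1; 0 0 0 0 -1; 0 0 0 0 -1; 0 0 0 0 -1'; python3 - <<'E'
from h import *
o=env.get_obs(); print(o['clock'],o['tcp_pos'],az(o['ee_rot']),o['opening'],o['ft_force'],o['qd'].round(3))
p=cam('wrist'); save(p,'wrist10'); np.savez('w10.npz',**{k:np.array(v) for k,v in p.items()})
E
```

```text
clock: 16.6
tcp_pos: [0.6366, 0.0448, 0.2197]
ee_rot: [[0.99, 0.143, -0.002], [0.143, -0.99, -0.0], [-0.002, -0.0, -1.0]]
ft_force: [0.3, -0.4, -5.3]
opening: 0.0108
clock: 17.27
tcp_pos: [0.6404, -0.1793, 0.1942]
ee_rot: [[0.978, -0.209, -0.002], [-0.209, -0.978, 0.001], [-0.002, -0.0, -1.0]]
ft_force: [0.5, 0.3, -4.5]
opening: 0.0105
clock: 17.93
tcp_pos: [0.6416, -0.2055, 0.1929]
ee_rot: [[0.968, -0.249, 0.0], [-0.249, -0.968, -0.0], [0.0, -0.0, -1.0]]
ft_force: [0.7, -0.1, -4.3]
opening: 0.0107
17.9333 [ 0.64159644 -0.20550068  0.19287817] -14.422152313234506 0.010725028069497095 [ 0.74701046 -0.13787255 -4.34363307] [-0.003  0.002 -0.002  0.001 -0.001 -0.002]
```

View pics/wrist10.png

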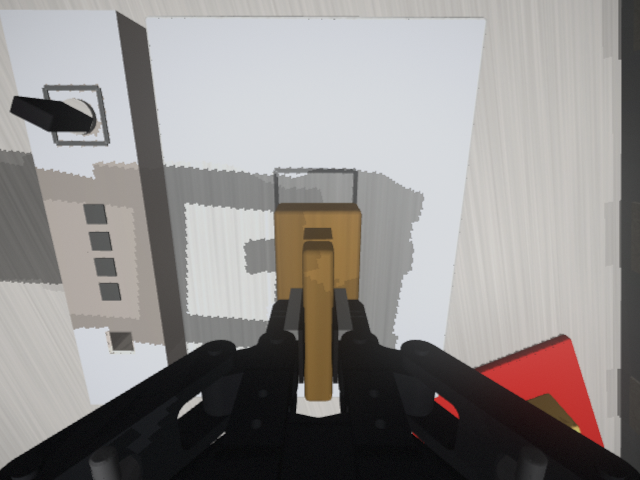

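The outline's far edge is visible at (276,170)–(357,170) behind the weight. Measuring it precisely, along with the tilt of the weight.

```bash
python3 - <<'E'
from h import *
d=np.load('w10.npz'); p={k:d[k] for k in d.files}
cv2.imwrite('pics/w10c.png',cv2.resize(p['color'][155:215,265:370],(787,450),interpolation=cv2.INTER_CUBIC))
g=cv2.cvtColor(p['color'],cv2.COLOR_BGR2GRAY).astype(float)
def cen(a): a=np.clip(np.median(a)-8-a,0,None); return (a*np.arange(len(a))).sum()/a.sum()
def rowc(v,u0,u1): return u0+cen(g[v,u0:u1])
def colc(u,v0,v1): return v0+cen(g[v0:v1,u])
L=[(rowc(v,268,284),v) for v in range(178,200,3)]; Rr=[(rowc(v,349,365),v) for v in range(178,200,3)]; T=[(u,colc(u,163,178)) for u in range(285,350,6)]
for n,q in(('L',L),('R',Rr),('T',T)):
    W=np.array([atz(p,*c,.088)[:2] for c in q]); print(n,np.round(q[0],1),np.round(q[-1],1),W.mean(0).round(4), [cv2.fitLine((W*1000).astype(np.float32),cv2.DIST_L2,0,.01,.01)[:2].ravel().round(3)])
C=cloud(p).reshape(-1,3)
print('pan z',np.nanmedian(C[(abs(C[:,0]-.66)<.05)&(abs(C[:,1]+.1)<.03)][:,2]))
m=C[(np.hypot(C[:,0]-.6416,C[:,1]+.2055)<.055)&(C[:,2]>.15)&(C[:,2]<.195)]
print(len(m),cv2.minAreaRect((m[:,:2]*1000).astype(np.float32)),np.percentile(m[:,2],[5,25,50,75]))
A=np.c_[m[:,:2]-m[:,:2].mean(0),np.ones(len(m))]; print('plane',np.linalg.lstsq(A,m[:,2],rcond=None)[0],m[:,2].std())
E
```

```text
L [275.5 178. ] [276.1 199. ] [ 0.6223 -0.1621] [array([0.253, 0.967], dtype=float32)]
R [355. 178.] [354.2 199. ] [ 0.6767 -0.1761] [array([0.256, 0.967], dtype=float32)]
T [285.  171.4] [345. 171.] [ 0.6525 -0.1569] [array([ 0.97 , -0.242], dtype=float32)]
pan z 0.08880964432911423
5855 ((646.656005859375, -185.88807678222656), (44.96474838256836, 40.199405670166016), 75.77438354492188) [0.17395955 0.18281962 0.18339371 0.18390027]
plane [-0.02475426 -0.08106209  0.18267097] 0.003615051758376547
```

View pics/w10c.png

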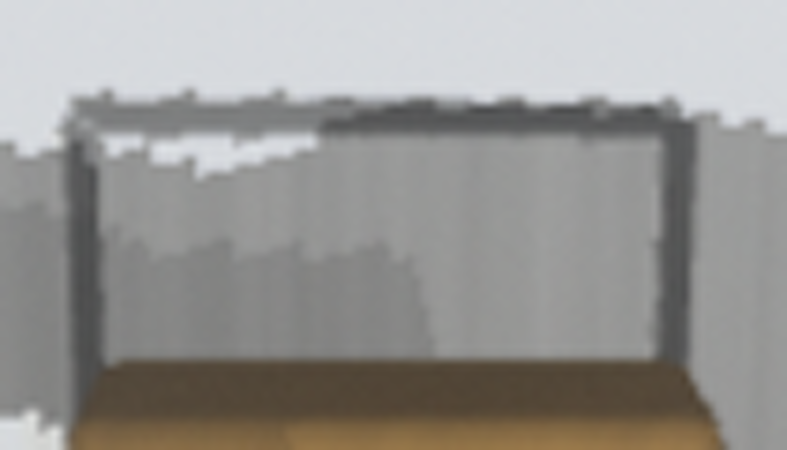

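Outline centre ≈ (0.640, −0.206), yaw −14.5°. I'll correct by −1.4 mm along tool x and descend until the underside is about 1 cm above the pan (TCP ≈ 0.126).

```bash
python3 -m inch '-0.0023 0 0.02 0 -1; 0 0 0.025 0 -1; 0 0 0.025 0 -1; 0 0 0.02 0 -1; 0 0 0.012 0 -1; 0 0 0.005 0 -1; 0 0 0 0 -1; 0 0 0 0 -1'; python3 - <<'E'
from h import *
o=env.get_obs(); print(o['clock'],o['tcp_pos'],az(o['ee_rot']),o['opening'],o['ft_force'])
p=cam('wrist'); save(p,'wrist11')
C=cloud(p); F=C.reshape(-1,3); t=np.array(o['tcp_pos']); q=F-t; a=np.radians(-14.4)
xl=q[:,0]*np.cos(a)+q[:,1]*np.sin(a); yl=q[:,0]*np.sin(a)-q[:,1]*np.cos(a)
m=(abs(xl)<.021)&(yl<0)&(yl>-.05)&(q[:,2]>-.012)&(q[:,2]<-.002)
print('block top',m.sum(),np.median(F[m,2]),'x',xl[m].min(),xl[m].max(),'y',yl[m].min(),yl[m].max())
A=np.c_[xl[m],yl[m],np.ones(m.sum())]; print('tilt',np.linalg.lstsq(A,F[m,2],rcond=None)[0])
print('pan',np.nanmedian(F[(abs(F[:,0]-.66)<.04)&(abs(F[:,1]+.1)<.03)][:,2]))
s=cam('scene'); cv2.imwrite('pics/s11c.png',cv2.resize(s['color'][120:290,170:350],(635,600),interpolation=cv2.INTER_CUBIC))
E
```

```text
clock: 18.65
tcp_pos: [0.6404, -0.2058, 0.1289]
ee_rot: [[0.968, -0.25, 0.0], [-0.25, -0.968, -0.0], [0.0, 0.0, -1.0]]
ft_force: [-1.2, 0.0, -5.2]
opening: 0.0105
18.65 [ 0.64036683 -0.20583694  0.1288914 ] -14.474533655060975 0.010493582482173839 [-1.17005122  0.03470683 -5.22119472]
block top 5130 0.11947203854084058 x -0.020027020821324584 0.0200195716960651 y -0.04261131920190822 -2.8704740071824192e-05
tilt [-0.00531525 -0.0017716   0.11945786]
pan 0.08879188851944211
```

View pics/wrist11.png

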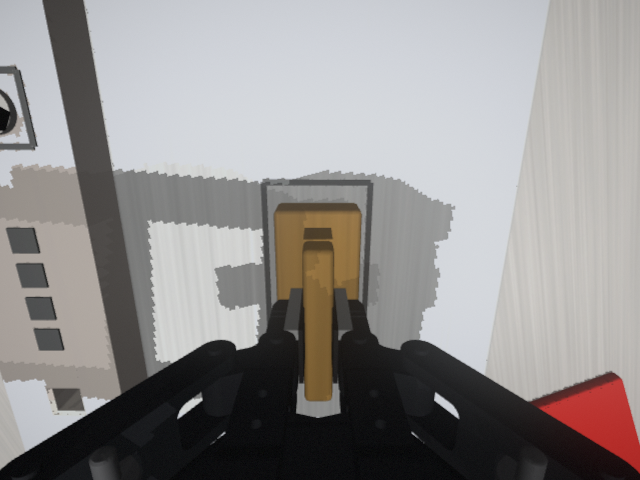

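View pics/s11c.png

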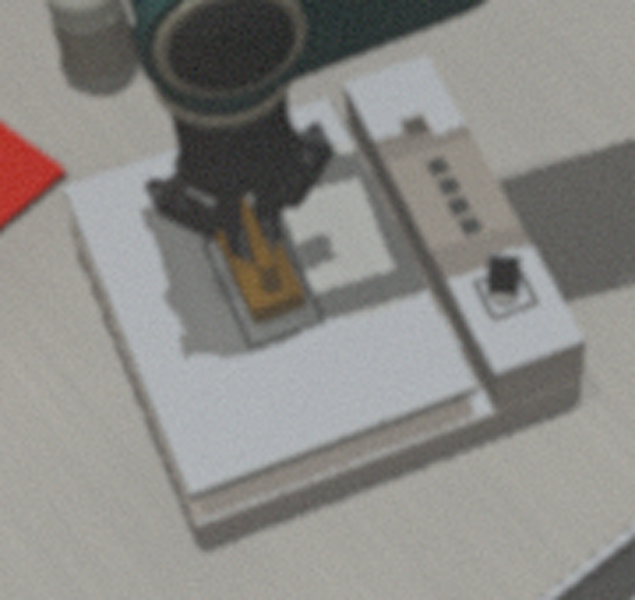

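The outline shows evenly around the block, with its lines at columns 265 and 370 against block edges at 276 and 360. The block is level to about 0.3° and the gap is about 11–12 mm. Lowering 2 mm and letting it settle.

```bash
python3 -m inch '0 0 0.0015 0 -1; 0 0 0.001 0 -1; 0 0 0 0 -1; 0 0 0 0 -1; 0 0 0 0 -1; 0 0 0 0 -1; 0 0 0 0 -1; 0 0 0 0 -1'; python3 - <<'E'
from h import *
o=env.get_obs(); print(o['clock'],o['tcp_pos'],az(o['ee_rot']),o['opening'],o['ft_force'],o['qd'].round(4))
p=cam('wrist'); F=cloud(p).reshape(-1,3); q=F-np.array(o['tcp_pos']); a=np.radians(-14.5)
xl=q[:,0]*np.cos(a)+q[:,1]*np.sin(a); yl=q[:,0]*np.sin(a)-q[:,1]*np.cos(a)
m=(abs(xl)<.021)&(yl<0)&(yl>-.05)&(q[:,2]>-.012)&(q[:,2]<-.002)
print('block top',np.median(F[m,2]),'pan',np.nanmedian(F[(abs(F[:,0]-.66)<.04)&(abs(F[:,1]+.1)<.03)][:,2]))
g=cv2.cvtColor(p['color'],cv2.COLOR_BGR2GRAY).astype(float)
for v in(200,225,250):
    r=g[v]; L=255+np.argmin(r[255:272]); R=362+np.argmin(r[362:380]); print(v,L,R,((atz(p,L,v,.088)+atz(p,R,v,.088))/2-o['tcp_pos'])[:2]@[np.cos(a),np.sin(a)])
s=cam('scene'); save(s,'scene12')
E
```

```text
clock: 19.42
tcp_pos: [0.6402, -0.2057, 0.127]
ee_rot: [[0.968, -0.25, 0.0], [-0.25, -0.968, 0.0], [0.0, -0.0, -1.0]]
ft_force: [0.4, -0.2, -4.8]
opening: 0.0105
19.4167 [ 0.64016867 -0.20573484  0.12704044] -14.47383317196104 0.010515196221603887 [ 0.42969224 -0.17010881 -4.80358105] [-0.0009 -0.0001 -0.0004 -0.0007  0.0007 -0.0002]
block top 0.11761444742926386 pan 0.08879423510564924
200 262 369 -0.0008855454268234895
225 264 368 -0.0006484046687199939
250 268 367 0.00015194894738027428
```

View pics/scene12.png

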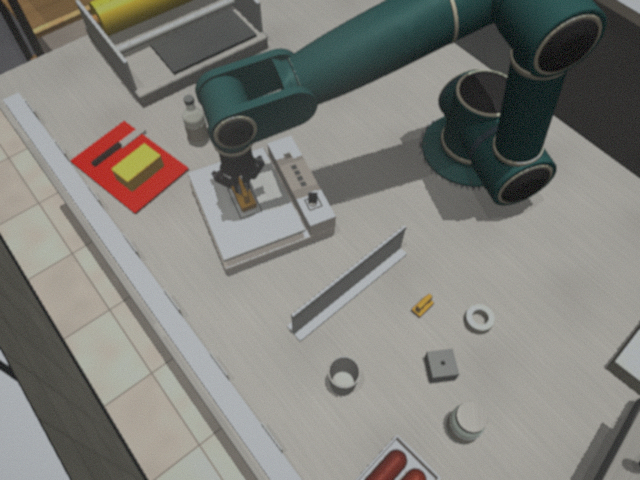

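The weight is over the pan outline, the key is in the port at (312,198), and everything else is in place. The gap is about 9–11 mm and the arm is still. Handing in.

```bash
python3 -c "
from plant import env
print(env.sign_off())"
```

```text
the job is handed in; nothing more can be done
None
```

I put the service key fully home in the round port and let it go. I then lifted the larger weight over the guard and held it above the middle of the pan. The job was handed in at about 19.5 s, with no verdict reported.

- **Key:** it met firm contact at 26 N when pushed in. After I released it, its top measured 40 mm above the console, which matches the grip plus the collar.
- **Weight over the guard:** its underside was at about 0.19 m as it crossed the 0.11 m guard.
- **Final hold:** the weight is still and level to about 0.3°. It is within about 1 mm of the outline's middle across its width, and lined up with the outline to within about 0.3°.
- **Gap to the pan:** the two estimates differ slightly: 8.8 mm from the depth image and 11.2 mm from the TCP height, so about 1 cm. The wrist force was only the weight itself (about 4.8 N), so nothing is touching the pan.
- **Other things on the counter:** in the last scene picture they looked undisturbed. I checked this by eye only.
- **Disagreements along the way:** the trained network often misplaced the port. I measured it from the images instead. The camera estimates of the pan's middle differed by up to 3 mm, and I used the close wrist view.

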